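Close the staining bath with its press-on lid

TASK

Swing the carton's flap wide open, take out the lid that stands on edge inside, lay it flat on the bench with its rib up and let go of it. Then take it again by the rib, set it in the mouth of the staining bath, and press it down firmly but without ramming it until both ends are fully home, flush with the housing. Leave the other things on the bench where they are.

Things in the scene. Friction and masses are not known exactly. Their poses are not given: they have to be found in the camera images.
- lid: White plastic lid: plate 120 x 70 x 12 mm, about 0.14 kg, with a grip rib along the middle of one face (96 long, 12 thick, 22 mm high). Origin: plate centre. x: square to the plate, out of the rib's face (faces at -6 and +6 mm, rib top at +28); y: along length and rib; z: along width. It starts on a long edge in the carton, z up, rib towards the flap's hinge. Flat with rib up, x points up.
- lid_end_a (a point): Point on the rib's face of the lid, level with the plate's top face when it lies rib up, at the +y end: 55 mm from the centre, along the middle line.
- lid_end_b (a point): The same at the lid's -y end.
- bath: Fixed staining bath: white housing 130 (x) x 180 (y) x 60 mm high, origin under its centre. In its top is a mouth 75 (x) x 125 (y) mm, chamfered 4 mm. A ledge runs along its long sides 12 mm below the rim. A rubber seal bar crosses the mouth 46 mm either side of the centre along y, standing up to 6 mm above the ledge; each yields only to some 6 N, stays where pushed, and ends level with the ledge.
- bath_mouth (a point): Centre of the bath's mouth, level with the rim (60 mm above the bench); axes as the bath's (y along the mouth's length). A lid merely laid in rests up to 6 mm proud at each end; fully home, its plate's top face is flush with the rim.
- carton: Fixed cardboard carton, 120 (x) x 150 (y) x 78 mm high outside, walls and floor 4 mm, open top under a hinged flap. Origin under its centre. On its floor two 20 mm high cardboard strips along y make a slot, centred 10 mm to the -x side of the middle, in which the lid stands with its top edge 4 mm below the rim.
- flap_hinge (a point): Middle of the flap's hinge line, on the carton's +x rim, 78 mm above the bench; axes as the carton's (hinge along y).
- flap (a joint): Carton flap, 112 mm from hinge to free edge, 146 wide, 4 mm thick. 0: shut over the carton; grows as the free edge swings up and over to the +x side; 1.57: upright; stop at 2.6. It stays where it is left; starts ajar.
- mouse: Bystander: black computer mouse 100 x 58 x 24 mm, origin under its centre.
- jar: Bystander: small clear specimen jar, 60 mm across, 75 high, origin under its centre.
- slide_box: Bystander: grey slide box 80 x 30 x 30 mm, origin under its centre.
Not all that is in view belongs to the job. Leave any blue look-alike of the bath alone.

How it is judged:
On the way, in this order (a step that is already met when the one before it is completed fails the run):
1. the carton's flap is swung open past upright, beyond 1.8 rad (value of joint flap above 1.8 rad), for 0.2 s.
2. the lid lies flat on the bench, rib up (within 0.1 rad), and the fingers have let go of it (angle between lid's own x axis and vertical below 0.1 rad and height (world z) of lid below 0.014 m and contact force between lid and the fingers below 0.1 N and linear speed of lid below 0.03 m/s), for 0.2 s.
At the end, for the whole second after the job is handed in: The lid lies rib up at rest in the bath's mouth (centre within 5 mm along each axis, length along the mouth within 0.09 rad), both its ends no more than 1.7 mm above the rim, level within 0.06 rad, and the carton's flap is still open (beyond 1.6 rad) (x of lid in the frame of bath_mouth between -0.005 and 0.005 m and y of lid in the frame of bath_mouth between -0.005 and 0.005 m and z of each of lid_end_a, lid_end_b in the frame of bath_mouth below 0.0017 m and angle between lid's own x axis and vertical below 0.06 rad and angle between the y axis of lid and the y axis of bath, either way round below 0.09 rad and value of joint flap above 1.6 rad and linear speed of lid below 0.02 m/s); the robot touches nothing.
It fails at once if the mouse is moved more than 25 mm (distance of mouse from where it was at the start of the episode above 0.025 m).
It fails at once if the jar is moved more than 25 mm (distance of jar from where it was at the start of the episode above 0.025 m).
It fails at once if the slide box is moved more than 25 mm (distance of slide_box from where it was at the start of the episode above 0.025 m).
It fails at once if the lid is rammed into the bath with more than 100 N (contact force between lid and bath above 100 N).
It also fails if it takes over 70 s, if anything falls off the work surface, if the arm or the gripper's body presses on something with over 40 N, if the wrist force passes 120 N, or if a joint passes its speed limit or range.

ROBOT

A 6-joint arm with a two-finger parallel gripper is mounted at the origin on the work surface. World frame = base frame: x ahead of the robot, y to its left, z up, the work surface at z = 0. Lengths are in m, angles in rad, forces in N, time in s.
With the tool pointing down it reaches from about 0.35 to 0.925 m from the base axis. Payload 6.4 kg.
Tool frame: the origin (TCP) lies on the centre line of the jaws, within the pads' length; the fingertips stand 11 mm ahead of it and the grasp point (between the pads) lies 8 mm behind it (manip.tip_reach is the distance from the TCP to the fingertips, in m); y points along the fingers, z is the direction in which the jaws open and shut, and the axes are right-handed (so a half turn about y gives the same grasp; the last joint's range is limited). The gripper opens to 85 mm and grips with 20 to 120 N. Pads are 22 mm wide; open, the fingers measure 114 mm over their backs; the gripper's body (76 mm by 85 mm) begins 54 mm behind the grasp point. The pads swing forward as they close: fully open they stand 13 mm farther back than shut.
Start: joints at [-0.174, 0.245, 1.558, -0, 1.339, -0.174], TCP at [0.65, 0, 0.242] pointing down, gripper open.
Joint ranges: [-3.13, 3.13], [-1.02, 2.26], [0.13, 2.54], [-0.95, 4.09], [0.21, 2.88], [-2.74, 2.74]. Speed limits (rad/s): [2.57, 2.57, 3.14, 3.14, 3.14, 3.14].

INTERFACE

Orientations are given as [roll, pitch, yaw] about the fixed x, y, z axes, in that order (R = Rz(yaw) Ry(pitch) Rx(roll)).
In Python, from bench import manip gives the robot as it stands. The module is installed in compiled form; this text tells all that it offers.
- The arm moves only by the shell command python3 -m pendant 'ROWS' [FORCE]. ROWS is JSON, a list of rows, each a list of 7 numbers: the shift along the tool's x, y, z in cm, then the turn, a rotation vector about the tool's x, y, z in rad, then the finger opening in cm, from 0 to 8.54. A call has 1 to 12 rows; each row is the pose to reach, as a shift and turn from the pose commanded when the call began, along the tool's axes at that moment; what a row does not reach only later rows make up. A row lasts 1/8 s, in which the tool goes at most 62.5 mm and 10.7 degrees, less where a joint would pass 70% of its speed; a pose out of reach is approached as far as the arm can. A call with a gripper value outside its range is refused whole. The fingers move at their own pace and stop on an object; FORCE is the grip in N (left out, the last holds). Time passes only in rows, so rows that repeat a pose let the fingers close. It gives the time, the measured TCP pose, the force and the opening at its end, in the units of the state.
- manip.read_state(): the state, without advancing time (a new reading comes with each control period).
- manip.capture(name): name is "scene" or "side" or "wrist"; returns a dict with "image" (420x560x3 uint8, blue, green, red), "fx", "fy", "cx", "cy" (pixels), "world_from_camera" (4x4, takes a point from camera to world coordinates). Camera axes: x right, y down, z forward; pixel columns grow to the right and rows downward; lengths in m; the calibration is good to about 2 mm. A picture is of the moment at which its call begins. There is no depth.
- manip.finish_job(): hands the job in, once; it reports no verdict.
The state is a dict: "t": time; "joint_positions": joint angles; "qvel": joint speeds; "joint_efforts": joint torques, N m; "tool_pos": TCP position; "orientation": TCP orientation; "ft_force": force on the tool from outside, world axes, zero at the start; "ft_torque": the same for the moment, N m; "width": finger opening in m.
Only numpy, scipy, OpenCV 4.12 (cv2) and the standard library are available. Lean on these libraries where they do the work, as an engineer would, in place of code of your own. Each camera call takes 0.05 s, during which the arm holds its last target. There are 200 camera calls.

## Working session

There is one attempt and no reset: what is moved stays moved. The work goes in short steps, Python scripts to look and compute and a shell command to move; the robot and the scene stay as the last step left them, time stands still between calls to the robot, and variables do not carry over. Pictures are saved under pics/ and viewed, about 8 in all and at most 12, crops included, and the job is handed in when it is done.

```bash
mkdir -p pics; cat > h.py <<'E'
import numpy as np, cv2, json
from scipy.spatial.transform import Rotation as R
from bench import manip
def cap(n,save=None):
    c=manip.capture(n)
    if save: cv2.imwrite('pics/'+save+'.png',c['image'])
    return c
def ray(c,u,v):
    T=np.array(c['world_from_camera']); d=T[:3,:3]@np.array([(u-c['cx'])/c['fx'],(v-c['cy'])/c['fy'],1]); return T[:3,3],d/np.linalg.norm(d)
def onz(c,u,v,z):
    o,d=ray(c,u,v); return o+d*(z-o[2])/d[2]
def proj(c,p):
    T=np.linalg.inv(np.array(c['world_from_camera'])); q=T[:3,:3]@np.array(p)+T[:3,3]; return np.array([c['fx']*q[0]/q[2]+c['cx'],c['fy']*q[1]/q[2]+c['cy']])
def tri(*rs):
    A=0;b=0
    for o,d in rs:
        P=np.eye(3)-np.outer(d,d);A=A+P;b=b+P@o
    return np.linalg.solve(A,b)
def Rt(s): return R.from_euler('xyz',s['orientation']).as_matrix()
def st():
    s=manip.read_state(); print('t',round(s['t'],2),'tcp',np.round(s['tool_pos'],4),'F',np.round(s['ft_force'],1),'w',round(s['width'],4)); print('R',np.round(Rt(s),3).tolist(),'q',np.round(s['joint_positions'],2)); return s
E
python3 - <<'E'
from h import *
a=cap('scene','s0');b=cap('side','d0');w=cap('wrist','w0')
for n,c in zip('sdw',(a,b,w)): print(n,np.round(c['world_from_camera'],3).tolist(),c['fx'])
st()
E
```

```text
s [[0.606, 0.675, -0.421, 1.046], [0.795, -0.518, 0.315, -0.486], [-0.006, -0.526, -0.851, 1.188], [0.0, 0.0, 0.0, 1.0]] 522.7730752575915
d [[-0.852, -0.304, 0.426, -0.106], [-0.523, 0.511, -0.682, 0.871], [-0.011, -0.804, -0.594, 0.883], [0.0, 0.0, 0.0, 1.0]] 525.1177304951482
w [[1.0, 0.0, -0.002, 0.65], [-0.0, -0.951, -0.311, 0.081], [-0.002, 0.311, -0.951, 0.372], [0.0, 0.0, 0.0, 1.0]] 291.21863257775146
t 0.15 tcp [6.496e-01 1.000e-04 2.414e-01] F [-0.1  0.3 -0.6] w 0.0856
R [[0.0, -0.002, 1.0], [-1.0, 0.0, 0.0], [-0.0, -1.0, -0.002]] q [-0.17  0.25  1.56  0.    1.34 -0.17]
```

View pics/s0.png

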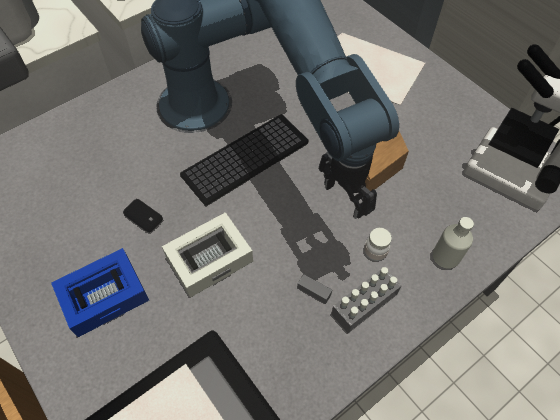

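View pics/d0.png

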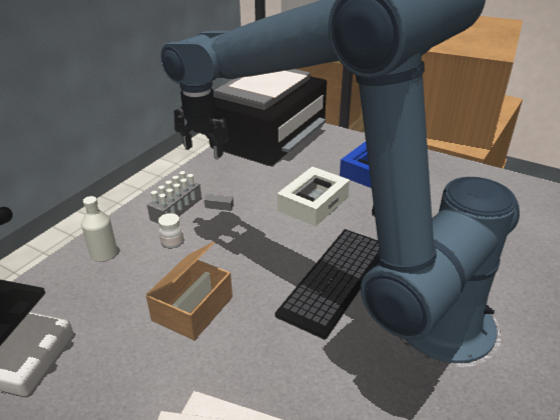

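The scene view shows the white bath near (208,253), blue decoy (100,290), mouse (143,215), jar (378,243) and slide box (315,288). The side view shows the carton at (190,290) with its flap ajar on the left, and the lid's light edge inside.

```bash
python3 - <<'E'
import cv2,numpy as np
d=cv2.imread('pics/d0.png');s=cv2.imread('pics/s0.png')
A=cv2.resize(d[235:340,140:245],(500,500),interpolation=cv2.INTER_CUBIC)
B=cv2.resize(s[205:300,155:260],(300,271),interpolation=cv2.INTER_CUBIC)
o=np.zeros((500,800,3),np.uint8);o[:,:500]=A;o[:271,500:]=B
cv2.imwrite('pics/c1.png',o)
E
```

```text
(no output)
```

View pics/c1.png

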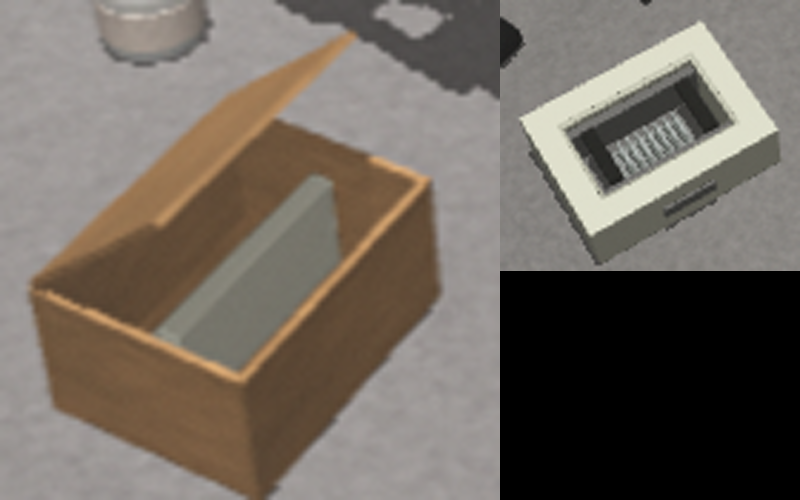

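```bash
cat >> h.py <<'E'
def axis(P): # yaw of line through pts
    d=P[1]-P[0]; return np.arctan2(d[1],d[0])
E
python3 - <<'E'
from h import *
s=cap('scene');d=cap('side')
f=lambda x,y:(140+x/4.762-.4,235+y/4.762-.4)
for n,p,z in [('rim hinge near',(35,288),.078),('rim near-right',(243,378),.078),('rim far right',(430,178),.078),('rim hinge far',(280,120),.078),('base nl',(55,407),0),('base nr',(260,497),0),('base fr',(440,292),0),('lidtop far',(318,178),.074),('lid top near',(160,330),.074),('lid top near r',(190,335),.074)]:
    print(n,np.round(onz(d,*f(*p),z),4))
g=lambda x,y:(155+(x-500)/2.857-.4,205+y/2.857-.4)
for n,p,z in [('b',q,.06) for q in [(520,120),(700,22),(778,132),(597,236)]]+[('m',q,.06) for q in [(562,130),(695,60),(735,122),(605,195)]]:
    print(n,np.round(onz(s,*g(*p),z),4))
for n,u,v in [('mouse',143,215),('jar',378,255),('slide',315,288),('blue',100,290)]: print(n,np.round(onz(s,u,v,.02),3))
E
```

```text
rim hinge near [0.5646 0.3299 0.078 ]
rim near-right [0.4486 0.3244 0.078 ]
rim far right [0.4537 0.1778 0.078 ]
rim hinge far [0.5413 0.1814 0.078 ]
base nl [0.5667 0.3316 0.    ]
base nr [0.4494 0.3245 0.    ]
base fr [0.4549 0.1761 0.    ]
lidtop far [0.5025 0.202  0.074 ]
lid top near [0.5016 0.3181 0.074 ]
lid top near r [0.4881 0.3136 0.074 ]
b [ 0.4018 -0.3448  0.06  ]
b [ 0.4145 -0.1669  0.06  ]
b [ 0.5453 -0.1767  0.06  ]
b [ 0.5324 -0.3501  0.06  ]
m [ 0.4319 -0.3213  0.06  ]
m [ 0.444  -0.1926  0.06  ]
m [ 0.5152 -0.2001  0.06  ]
m [ 0.5054 -0.3251  0.06  ]
mouse [ 0.269 -0.33   0.02 ]
jar [0.729 0.077 0.02 ]
slide [ 0.701 -0.104  0.02 ]
blue [ 0.39  -0.519  0.02 ]
```

View pics/w0.png

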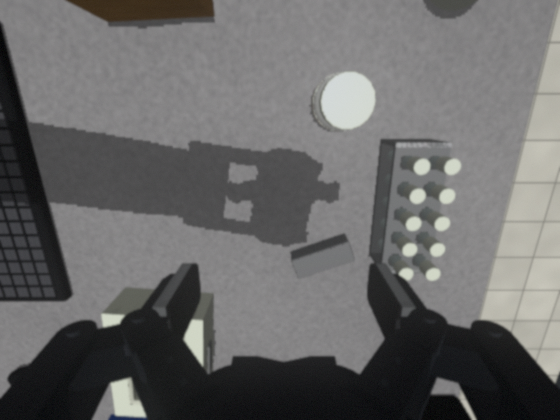

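```bash
python3 - <<'E'
from h import *
d=cap('side')
th=.04;Rz=R.from_euler('z',th).as_matrix();C=np.array([.510,.2535,0])
W=lambda p:C+Rz@np.array(p)
inv=lambda q:(round((q[0]+.4-140)*4.762),round((q[1]+.4-235)*4.762))
for a in [0,.2,.4,.5,.6,.7,.8,.9,1.0,1.2]:
    e=[W([.06-.112*np.cos(a),y,.078+.112*np.sin(a)]) for y in(.073,-.073)]
    print(a,[inv(proj(d,p)) for p in e],np.round(e[0],3))
E
```

```text
0 [(231, 372), (417, 173)] [0.455 0.324 0.078]
0.2 [(221, 335), (410, 137)] [0.457 0.324 0.1  ]
0.4 [(203, 294), (395, 98)] [0.464 0.325 0.122]
0.5 [(191, 273), (385, 78)] [0.469 0.325 0.132]
0.6 [(178, 252), (373, 59)] [0.475 0.325 0.141]
0.7 [(162, 231), (359, 39)] [0.481 0.325 0.15 ]
0.8 [(146, 211), (344, 21)] [0.489 0.326 0.158]
0.9 [(127, 192), (328, 3)] [0.497 0.326 0.166]
1.0 [(108, 173), (310, -14)] [0.507 0.326 0.172]
1.2 [(68, 140), (273, -44)] [0.526 0.327 0.182]
```

```bash
python3 -m pendant '[[-3,-2,-6,0,0,0,2],[-8,-4,-12,0.17,0,0,0],[-14,-6,-18,0.35,0,0,0],[-20,-7,-24,0.52,0,0,0],[-22,-7,-28,0.69,0,0,0],[-22,-7,-28,0.85,0,0,0],[-22,-7,-28,0.85,0,0,0]]'
```

```text
t: 1.18
tool_pos: [0.3669, 0.2223, 0.3114]
orientation: [-0.719, 0.001, -1.564]
ft_force: [0.6, 0.9, 0.3]
width: 0.0002
```

```bash
python3 -m pendant '[[-1,4,-3,0.12,0,0,0],[-2,8,-6,0.25,0,0,0],[-2.8,12,-9,0.25,0,0,0],[-2.8,13.1,-9.9,0.25,0,0,0],[-2.8,13.1,-9.9,0.25,0,0,0]]'; python3 -c "
from h import *
st()"
```

```text
t: 1.8
tool_pos: [0.4167, 0.2136, 0.226]
orientation: [-0.553, 0.019, -1.537]
ft_force: [-0.7, -0.2, -0.5]
width: -0.0001
t 1.8 tcp [0.4167 0.2136 0.226 ] F [-0.7 -0.2 -0.5] w -0.0001
R [[0.034, 0.85, 0.525], [-0.999, 0.039, 0.001], [-0.019, -0.525, 0.851]] q [ 0.38 -0.6   2.54 -0.95  0.35  1.12]
```

```bash
cat >> h.py <<'E'
def goal(p,tilt=0,yaw=0,roll=0,q=False):
    """row from present pose to: tool at p, approach down tilted by tilt towards heading yaw"""
    s=manip.read_state(); A=Rt(s)
    D=np.array([[0,0,1],[-1,0,0],[0,-1,0.]])
    G=R.from_euler('z',yaw).as_matrix()@D@R.from_euler('x',tilt).as_matrix()@R.from_euler('y',roll).as_matrix()
    sh=A.T@(np.array(p)-np.array(s['tool_pos']))*100
    rv=R.from_matrix(A.T@G).as_rotvec()
    print('row',np.round(sh,2).tolist(),np.round(rv,3).tolist(),'|',round(np.linalg.norm(rv),2))
E
python3 -c "
from h import *
goal([.42,.25,.22],.6)
goal([.434,.25,.119],.6)"
```

```text
row [-3.61, 0.73, -0.33] [-0.417, 0.009, -0.038] | 0.42
row [-3.37, 7.23, -8.19] [-0.417, 0.009, -0.038] | 0.42
```

```bash
python3 -m pendant '[[-1.8,0.4,-0.2,-0.18,0,-0.02,0],[-3.6,0.7,-0.3,-0.36,0,-0.04,0],[-3.6,0.7,-0.3,-0.42,0,-0.04,0],[-3.6,0.7,-0.3,-0.42,0,-0.04,0]]'; python3 -c "
from h import *
st()
goal([.434,.25,.119],.6)
goal([.50,.25,.119],.6)"
```

```text
t: 2.3
tool_pos: [0.4208, 0.2507, 0.2224]
orientation: [-0.97, -0.007, -1.565]
ft_force: [0.2, 0.2, -0.3]
width: 0.0
t 2.3 tcp [0.4208 0.2507 0.2224] F [ 0.2  0.2 -0.3] w 0.0
R [[0.005, 0.566, 0.825], [-1.0, -0.003, 0.009], [0.007, -0.825, 0.566]] q [ 0.42 -0.39  2.27 -0.36  0.73  0.62]
row [0.01, 9.27, -4.76] [-0.001, 0.009, 0.003] | 0.01
row [0.04, 13.0, 0.68] [-0.001, 0.009, 0.003] | 0.01
```

```bash
python3 -m pendant '[[0,4,-2.4,0,0,0,0],[0,9.3,-4.8,0,0,0,0],[0,9.3,-4.8,0,0,0,0],[0,9.3,-4.8,0,0,0,0]]'; python3 -c "
from h import *
st()
goal([.49,.25,.119],.6)
goal([.53,.25,.17],.6)"
```

```text
t: 2.8
tool_pos: [0.4329, 0.2499, 0.1188]
orientation: [-0.97, -0.007, -1.565]
ft_force: [0.2, 0.4, 0.4]
width: 0.0001
t 2.8 tcp [0.4329 0.2499 0.1188] F [0.2 0.4 0.4] w 0.0001
R [[0.006, 0.566, 0.825], [-1.0, -0.002, 0.009], [0.007, -0.825, 0.566]] q [ 0.41 -0.16  2.32 -0.51  0.48  0.8 ]
row [0.03, 3.21, 4.72] [-0.001, 0.009, 0.002] | 0.01
row [0.09, 1.27, 10.9] [-0.001, 0.009, 0.002] | 0.01
```

```bash
python3 -m pendant '[[0,1.6,2.4,0,0,0,0],[0,3.2,4.7,0,0,0,0],[0,2.9,6.7,0,0,0,0],[0,2.5,8.5,0,0,0,0],[0,2.1,10.3,0,0,0,0],[0,2.8,12.2,0,0,0,0],[0,3.5,14.2,0,0,0,0],[0,3.5,14.2,0,0,0,0]]'; python3 -c "
from h import *
st();cap('side','d1')"
```

```text
t: 3.8
tool_pos: [0.5715, 0.251, 0.1713]
orientation: [-0.967, -0.007, -1.566]
ft_force: [0.2, -1.2, -0.3]
width: 0.0004
t 3.8 tcp [0.5715 0.251  0.1713] F [ 0.2 -1.2 -0.3] w 0.0004
R [[0.005, 0.567, 0.823], [-1.0, -0.003, 0.008], [0.007, -0.823, 0.567]] q [ 0.3   0.03  2.02 -0.34  0.53  0.54]
```

View pics/d1.png

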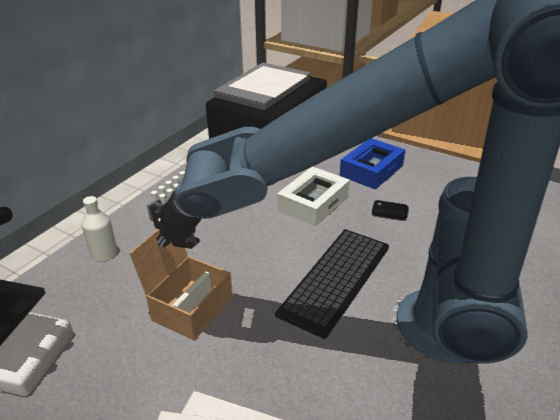

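The picture shows the flap roughly upright, from hinge (150,295) to edge (133,248), with the lid still in its slot near (195,290). I'll push further.

```bash
python3 -m pendant '[[0,1.7,2.5,0,0,0,0],[0,3.0,4.0,0,0,0,0],[0,4.8,5.2,0,0,0,0],[0,6.5,6.3,0,0,0,0],[0,6.5,6.3,0,0,0,0],[0,0,0,0,0,0,0],[0,-5,0,0,0,0,0],[0,-9,-4,-0.15,0,0,2],[0,-12,-7,-0.3,0,0,4]]'; python3 - <<'E'
from h import *
st();c=cap('side');cv2.imwrite('pics/d2.png',cv2.resize(c['image'][200:350,90:290],(800,600),interpolation=cv2.INTER_CUBIC))
for a in [1.6,1.8,2,2.2,2.4,2.6]:
    print(a,[ ((proj(c,np.array([.510,.2535,0])+R.from_euler('z',.04).as_matrix()@np.array([.06-.112*np.cos(a),y,.078+.112*np.sin(a)]))-[90,200])*4).round() for y in(.073,-.073)])
E
```

```text
t: 4.97
tool_pos: [0.4407, 0.2509, 0.2294]
orientation: [-1.275, -0.007, -1.563]
ft_force: [1.3, 0.7, -0.3]
width: 0.0357
t 4.97 tcp [0.4407 0.2509 0.2294] F [ 1.3  0.7 -0.3] w 0.0357
R [[0.008, 0.292, 0.957], [-1.0, -0.004, 0.009], [0.007, -0.957, 0.291]] q [ 0.34 -0.23  2.08 -0.12  1.02  0.38]
1.6 [array([186., 218.]), array([363.,  68.])]
1.8 [array([154., 209.]), array([332.,  61.])]
2 [array([126., 207.]), array([304.,  61.])]
2.2 [array([102., 212.]), array([280.,  67.])]
2.4 [array([ 84., 223.]), array([261.,  80.])]
2.6 [array([ 72., 241.]), array([248.,  98.])]
```

View pics/d2.png

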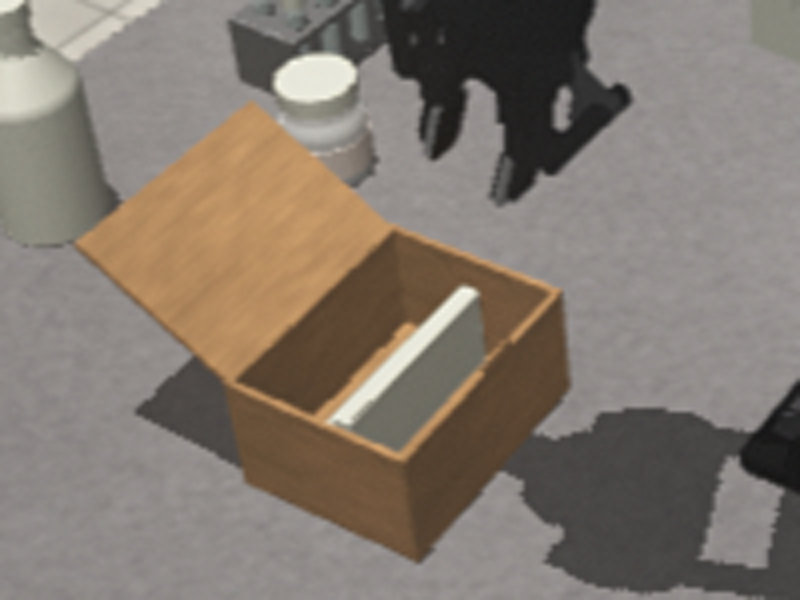

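Picture shows the flap at its stop (edge corners (78,243), (252,103), which matches about 2.6 rad) and the lid's top edge running from (470,291) to (340,423). I'm hovering over it for the wrist view.

```bash
python3 - <<'E'
from h import *
c=cap('side')
for u,v in[(470,291),(340,423)]: print(onz(c,90+u/4-.4,200+v/4-.4,.074))
goal([.498,.256,.20],0,.04)
E
```

```text
[0.50034472 0.20209977 0.074     ]
[0.49623517 0.31984774 0.074     ]
row [-0.45, 4.58, 4.35] [-0.302, -0.031, 0.011] | 0.3
```

```bash
python3 -m pendant '[[-0.4,2,2,-0.15,-0.02,0,4],[-0.4,4.6,4.3,-0.3,-0.03,0.01,4],[-0.4,4.6,4.3,-0.3,-0.03,0.01,4],[-0.4,4.6,4.3,-0.3,-0.03,0.01,4]]'; python3 - <<'E'
from h import *
s=st();c=cap('wrist','w1');d=cap('side')
for y in (.202,.261,.320): print(proj(c,[.500-(y-.202)*.035,y,.074]).round())
# white mask
im=c['image'].astype(int); m=((im.min(2)>150)&(im.max(2)-im.min(2)<40)).astype(np.uint8)
for k in cv2.findContours(m,0,2)[0]:
    if cv2.contourArea(k)>150: print(cv2.minAreaRect(k),cv2.contourArea(k))
E
```

```text
t: 5.58
tool_pos: [0.498, 0.2544, 0.1958]
orientation: [-1.573, -0.003, -1.534]
ft_force: [0.4, 0.1, 0.3]
width: 0.04
t 5.58 tcp [0.498  0.2544 0.1958] F [0.4 0.1 0.3] w 0.04
R [[0.036, -0.002, 0.999], [-0.999, -0.003, 0.036], [0.003, -1.0, -0.002]] q [ 0.27  0.08  1.83 -0.    1.23  0.24]
[284. 258.]
[284. 199.]
[284. 131.]
((483.39031982421875, 343.01220703125), (36.54466247558594, 17.64763641357422), 38.65980529785156) 468.0
((31.540843963623047, 343.670166015625), (68.45606994628906, 50.6030387878418), 76.50426483154297) 1159.5
((292.9170227050781, 320.5758056640625), (49.47853088378906, 56.767059326171875), 47.60256576538086) 785.0
((527.9755859375, 313.79638671875), (132.91787719726562, 102.85181427001953), 32.360939025878906) 3907.0
((76.36981201171875, 164.80564880371094), (38.946311950683594, 13.330204010009766), 79.3803482055664) 184.5
((295.7557373046875, 146.1785430908203), (39.11283874511719, 23.309350967407227), 10.954063415527344) 522.5
((51.5, 168.0), (103.0, 130.0), 0.0) 5184.0
((32.750003814697266, 106.75), (36.06244659423828, 21.21320343017578), 45.0) 256.0
((74.4394760131836, 36.93505859375), (21.981334686279297, 37.18006134033203), 83.8844985961914) 342.5
((500.75274658203125, 20.59551239013672), (23.085575103759766, 16.03997802734375), 77.00537872314453) 154.0
((515.18310546875, 22.204620361328125), (28.67799949645996, 44.98618698120117), 3.1798300743103027) 319.5
((285.0, 95.0), (190.0, 420.0), 90.0) 40529.5
((76.0, 18.0), (36.0, 152.0), 90.0) 3132.5
```

View pics/w1.png

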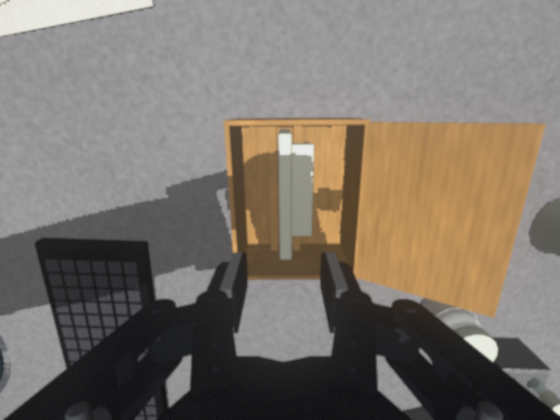

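Wrist view shows the lid's top edge at columns 279–291, rows 130–260, with the rib to its right. This agrees with the side-view estimate (column 284). I'm going down to grip it.

```bash
python3 -m pendant '[[-0.6,4,0.1,0,0,0,4],[-0.6,8,0.1,0,0,0,4],[-0.6,11,0.1,0,0,0,4],[-0.6,13.4,0.1,0,0,0,4],[-0.6,13.4,0.1,0,0,0,4],[-0.6,13.4,0.1,0,0,0,0.8],[-0.6,13.4,0.1,0,0,0,0.8],[-0.6,13.4,0.1,0,0,0,0.8],[-0.6,13.4,0.1,0,0,0,0.8],[-0.6,13.4,0.1,0,0,0,0.8]]' 50
```

```text
t: 6.92
tool_pos: [0.5004, 0.2607, 0.0646]
orientation: [-1.57, -0.002, -1.534]
ft_force: [-2.6, 0.5, 7.1]
width: 0.011
```

```bash
python3 -m pendant '[[0,-2,0,0,0,0,0.8],[0,-5,0,0,0,0,0.8],[0,-9,0,0,0,0,0.8],[0,-13,0,0,0,0,0.8],[0,-16,0,0,0,0,0.8],[0,-16,0,0,0,0,0.8]]'; python3 - <<'E'
from h import *
st()
goal([.50,.02,.20],0,0)
goal([.54,.02,.16],.8,0)
E
```

```text
t: 7.68
tool_pos: [0.5012, 0.2611, 0.2264]
orientation: [-1.565, -0.001, -1.534]
ft_force: [0.3, 0.4, -2.2]
width: 0.0111
t 7.67 tcp [0.5012 0.2611 0.2264] F [ 0.3  0.4 -2.2] w 0.0111
R [[0.037, 0.006, 0.999], [-0.999, -0.001, 0.037], [0.001, -1.0, 0.005]] q [ 0.28  0.06  1.79 -0.    1.28  0.24]
row [24.09, 2.65, -1.02] [-0.006, 0.037, 0.001] | 0.04
row [24.23, 6.68, 2.96] [0.794, 0.035, -0.014] | 0.8
```

```bash
python3 -m pendant '[[5,1,-0.3,0,0.01,0,0.8],[11,2,-0.5,0,0.02,0,0.8],[17,2.6,-0.8,0,0.03,0,0.8],[22,2.6,-1,0,0.037,0,0.8],[24,2.6,-1,0.1,0.037,0,0.8],[24.1,3.5,1,0.28,0.037,0,0.8],[24.1,4.5,3,0.46,0.037,-0.01,0.8],[24.1,6,4.5,0.64,0.037,-0.01,0.8],[24.1,7,5.5,0.8,0.037,-0.01,0.8],[24.1,7,5.5,0.8,0.037,-0.01,0.8]]'; python3 - <<'E'
from h import *
st()
goal([.57,.02,.10],1.1,0)
E
```

```text
t: 8.93
tool_pos: [0.5604, 0.022, 0.1489]
orientation: [-0.777, 0.003, -1.572]
ft_force: [0.0, 0.7, -2.2]
width: 0.0113
t 8.93 tcp [0.5604 0.022  0.1489] F [ 0.   0.7 -2.2] w 0.0113
R [[-0.001, 0.713, 0.701], [-1.0, 0.002, -0.003], [-0.003, -0.701, 0.713]] q [-0.24 -0.16  2.32  0.69  0.27 -0.84]
row [0.22, 4.12, -2.81] [0.307, -0.003, -0.001] | 0.31
```

```bash
python3 -m pendant '[[0,3,-1,0,0,0,0.8],[0,6,-2,0,0,0,0.8],[0,8.5,-3.2,0,0,0,0.8],[0,9.3,-3.8,0,0,0,0.8],[0,9.6,-4.1,0,0,0,0.8],[0,9.6,-4.1,0,0,0,0.8]]'; python3 - <<'E'
from h import *
st()
E
```

```text
t: 9.68
tool_pos: [0.5984, 0.013, 0.0507]
orientation: [-0.768, 0.018, -1.556]
ft_force: [0.2, 0.4, -1.9]
width: 0.0106
t 9.68 tcp [0.5984 0.013  0.0507] F [ 0.2  0.4 -1.9] w 0.0106
R [[0.014, 0.719, 0.695], [-1.0, 0.023, -0.003], [-0.018, -0.694, 0.719]] q [-0.25  0.18  2.22  1.8   0.21 -1.98]
```

```bash
python3 -m pendant '[[0,0.1,-0.1,-0.06,0,0,0.8],[0,0.2,-0.2,-0.1,0,0,0.8],[0,0.2,-0.2,-0.1,0,0,0.8]]'; python3 - <<'E'
from h import *
st()
E
```

```text
t: 10.05
tool_pos: [0.6001, 0.011, 0.052]
orientation: [-0.865, 0.02, -1.553]
ft_force: [0.1, 0.1, -1.3]
width: 0.0108
t 10.05 tcp [0.6001 0.011  0.052 ] F [ 0.1  0.1 -1.3] w 0.0108
R [[0.018, 0.648, 0.761], [-1.0, 0.026, 0.001], [-0.02, -0.761, 0.649]] q [-0.25  0.18  2.18  1.09  0.21 -1.27]
```

```bash
python3 -m pendant '[[0,0.15,-0.13,0,0,0,0.8],[0,0.15,-0.13,0,0,0,0.8]]' 20; python3 - <<'E'
from h import *
st()
E
python3 -m pendant '[[0,0.1,-0.1,0,0,0,1.5],[0,0.1,-0.1,0,0,0,2.2],[0,0.1,-0.1,0,0,0,3],[0,0.1,-0.1,0,0,0,3],[0,0.1,-0.1,0,0,0,3]]'; python3 - <<'E'
from h import *
st();c=cap('scene');cv2.imwrite('pics/s1.png',cv2.resize(c['image'][130:330,230:430],(600,600),interpolation=cv2.INTER_CUBIC))
E
```

```text
t: 10.3
tool_pos: [0.6006, 0.0109, 0.0507]
orientation: [-0.863, 0.021, -1.552]
ft_force: [-1.0, 1.6, 4.0]
width: 0.0107
t 10.3 tcp [0.6006 0.0109 0.0507] F [-1.   1.6  4. ] w 0.0107
R [[0.019, 0.65, 0.76], [-1.0, 0.028, 0.001], [-0.021, -0.76, 0.65]] q [-0.25  0.18  2.18  1.12  0.21 -1.3 ]
t: 10.92
tool_pos: [0.6, 0.0106, 0.0486]
orientation: [-0.865, 0.021, -1.552]
ft_force: [0.5, 0.5, -1.0]
width: 0.0301
t 10.93 tcp [0.6    0.0106 0.0486] F [ 0.5  0.5 -1. ] w 0.0301
R [[0.019, 0.648, 0.761], [-1.0, 0.029, 0.0], [-0.021, -0.761, 0.649]] q [-0.25  0.18  2.18  1.13  0.21 -1.31]
```

View pics/s1.png

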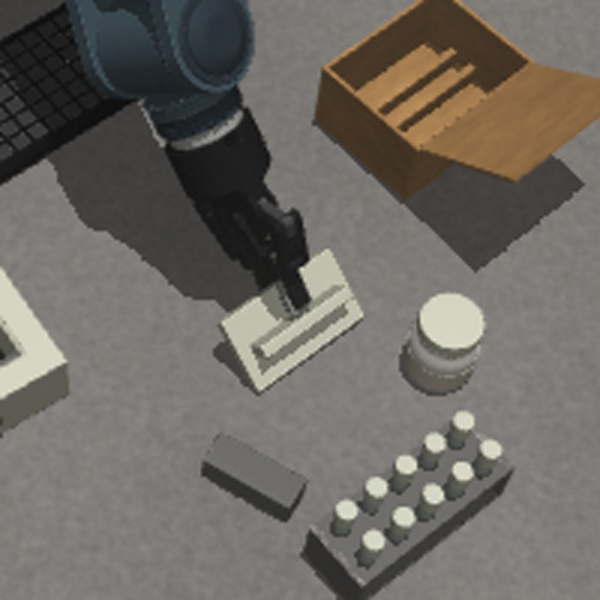

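Picture shows the lid with its rib up, leaning on the lower finger with its far edge on the bench, and well clear of the slide box, jar and carton. I'm retracting along the tool axis.

```bash
python3 -m pendant '[[0,-0.8,0,0,0,0,3],[0,-1.6,0,0,0,0,3],[0,-2.4,0,0,0,0,3],[0,-3.2,0,0,0,0,3],[0,-4,0,0,0,0,3],[0,-6,0,-0.1,0,0,3],[0,-10,0,-0.25,0,0,3],[0,-14,0,-0.4,0,0,4],[0,-14,0,-0.4,0,0,4]]'; python3 - <<'E'
from h import *
st();c=cap('scene');cv2.imwrite('pics/s2.png',c['image'])
im=c['image'].astype(int);m=((im.min(2)>130)&(im.max(2)-im.min(2)<45)).astype(np.uint8)
for k in cv2.findContours(m,0,2)[0]:
    if cv2.contourArea(k)>300: print(cv2.minAreaRect(k),cv2.contourArea(k),onz(c,*cv2.minAreaRect(k)[0],.012).round(4))
goal([.60,.0,.20],0,0)
E
```

```text
t: 12.1
tool_pos: [0.5115, 0.0057, 0.1603]
orientation: [-1.258, 0.018, -1.552]
ft_force: [0.5, -0.2, -0.3]
width: 0.0398
t 12.1 tcp [0.5115 0.0057 0.1603] F [ 0.5 -0.2 -0.3] w 0.0398
R [[0.019, 0.308, 0.951], [-1.0, 0.023, 0.012], [-0.018, -0.951, 0.308]] q [-0.26 -0.16  2.16  0.14  0.85 -0.35]
((165.5, 391.4999694824219), (114.99998474121094, 54.99999237060547), -0.0) 3155.5 [ 0.688  -0.5169  0.012 ]
((4.856166839599609, 350.6992492675781), (48.75447082519531, 13.335897445678711), 64.44003295898438) 303.0 [ 0.3878 -0.7611  0.012 ]
((458.5, 323.5), (191.0, 201.0), 90.0) 17861.5 [0.9711 0.1064 0.012 ]
((323.0791015625, 235.60952758789062), (25.49135971069336, 46.253761291503906), 54.1623420715332) 1045.5 [0.6    0.0075 0.012 ]
((206.7692413330078, 247.84613037109375), (48.62160873413086, 77.6457290649414), 60.2551155090332) 3470.0 [ 0.4474 -0.2495  0.012 ]
((364.28375244140625, 63.92742156982422), (103.64920043945312, 65.22284698486328), 30.65066909790039) 5072.0 [0.2003 0.5181 0.012 ]
((127.0, 10.5), (21.0, 54.0), 90.0) 638.5 [-0.4995  0.0456  0.012 ]
((49.44520950317383, 22.979459762573242), (55.44960403442383, 80.77435302734375), 65.55604553222656) 2679.0 [-0.6041 -0.1967  0.012 ]
row [0.68, -1.2, 9.7] [-0.311, 0.015, -0.022] | 0.31
```

Lid at about (0.60, 0.0075). I'm going to a hover over it and using the wrist camera.

```bash
python3 -m pendant '[[0.3,-0.6,4,-0.12,0,0,4],[0.7,-1.2,8,-0.25,0.01,-0.01,4],[0.7,-1.2,9.7,-0.31,0.015,-0.02,4],[0.7,-1.2,9.7,-0.31,0.015,-0.02,4]]'; python3 - <<'E'
from h import *
st();c=cap('wrist','w2');im=c['image'].astype(int)
m=((im.min(2)>110)&(im.max(2)-im.min(2)<45)).astype(np.uint8)
s=cap('scene')
o=np.zeros((420,800,3),np.uint8);o[:,:560]=c['image'];o[:240,560:]=cv2.resize(s['image'][195:275,283:363],(240,240),interpolation=cv2.INTER_CUBIC);cv2.imwrite('pics/w2c.png',o)
for k in cv2.findContours(m,0,2)[0]:
    if cv2.contourArea(k)>300:
        r=cv2.minAreaRect(k); print(r[0],r[1],cv2.contourArea(k),[onz(c,*p,.012).round(4)[:2].tolist() for p in cv2.boxPoints(r)])
E
```

```text
t: 12.65
tool_pos: [0.5995, 0.0005, 0.1951]
orientation: [-1.574, 0.005, -1.569]
ft_force: [-0.8, -0.3, 0.9]
width: 0.04
t 12.65 tcp [5.995e-01 5.000e-04 1.951e-01] F [-0.8 -0.3  0.9] w 0.04
R [[0.002, -0.003, 1.0], [-1.0, 0.005, 0.002], [-0.005, -1.0, -0.003]] q [-0.19  0.18  1.73  0.    1.24 -0.19]
(396.8967590332031, 393.5025634765625) (83.5280532836914, 23.753032684326172) 1256.5 [[0.7068, -0.2509], [0.7297, -0.2255], [0.8184, -0.3459], [0.7952, -0.3764]]
(235.14869689941406, 219.69329833984375) (26.2558536529541, 24.53133201599121) 496.5 [[0.5258, -0.0474], [0.5313, -0.0178], [0.5606, -0.0217], [0.5559, -0.0516]]
(279.5, 209.5) (419.0, 559.0) 147706.0 [[0.3369, 0.1808], [0.8514, 0.1811], [1.0046, -0.3449], [0.179, -0.3501]]
```

View pics/w2c.png

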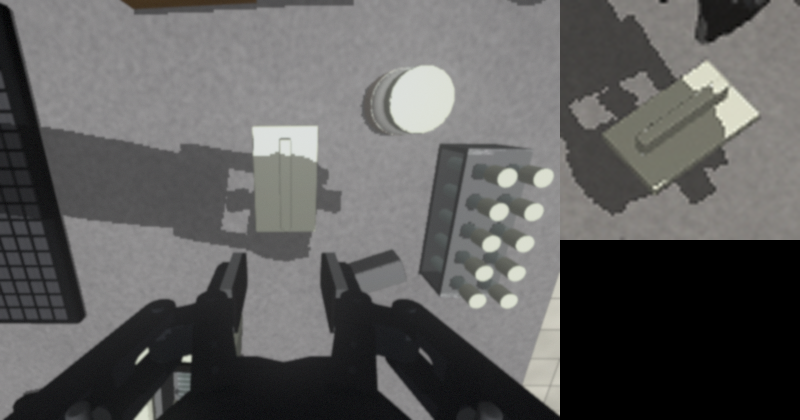

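```bash
python3 - <<'E'
from h import *
w=cap('wrist');s=cap('scene')
for p in [(252,127),(318,127),(316,232),(256,232)]: print('plate',onz(w,*p,.012).round(4))
for p in [(285,138),(285.5,226)]: print('rib',onz(w,*p,.034).round(4))
g=lambda x,y:(283+(x-560)/3-.3,195+y/3-.3)
print('tri plate', tri(ray(w,252,127),ray(s,*g(709,60))).round(4),tri(ray(w,316,232),ray(s,*g(656,191))).round(4),tri(ray(w,318,127),ray(s,*g(760,117))).round(4))
print('tri rib', tri(ray(w,285,138),ray(s,*g(722,86))).round(4),tri(ray(w,285.5,226),ray(s,*g(640,138))).round(4))
E
```

```text
plate [0.5633 0.0685 0.012 ]
plate [0.6317 0.0686 0.012 ]
plate [ 0.6338 -0.0487  0.012 ]
plate [ 0.5643 -0.0489  0.012 ]
rib [0.5976 0.0591 0.034 ]
rib [ 0.5984 -0.0328  0.034 ]
tri plate [0.564 0.069 0.008] [ 0.6349 -0.05    0.0078] [0.6332 0.0687 0.0028]
tri rib [0.5967 0.0572 0.0176] [ 0.5974 -0.0357  0.0281]
```

```bash
python3 -m pendant '[[-1,4,-0.1,0,0,0,4],[-1,8,-0.1,0,0,0,4],[-1,12,-0.15,0,0,0,4],[-1,15,-0.15,0,0,0,4],[-1,16.6,-0.15,0,0,0,4],[-1,16.6,-0.15,0,0,0,4],[-1,16.6,-0.15,0,0,0,0.8],[-1,16.6,-0.15,0,0,0,0.8],[-1,16.6,-0.15,0,0,0,0.8],[-1,16.6,-0.15,0,0,0,0.8],[-1,16.6,-0.15,0,0,0,0.8]]' 60; python3 -m pendant '[[0,-1,0,0,0,0,0.8],[0,-4,0,0,0,0,0.8],[0,-8,0,0,0,0,0.8],[0,-12,0,0,0,0,0.8],[0,-12,0,0,0,0,0.8]]'; python3 - <<'E'
from h import *
st(); goal([.474,-.26,.16],0,-.073)
E
```

```text
t: 14.22
tool_pos: [0.5975, 0.0108, 0.0317]
orientation: [-1.572, 0.003, -1.57]
ft_force: [-1.4, 0.4, 6.1]
width: 0.0102
t: 14.85
tool_pos: [0.5989, 0.0102, 0.1542]
orientation: [-1.567, 0.003, -1.57]
ft_force: [-0.0, -0.3, -1.4]
width: 0.0103
t 14.85 tcp [0.5989 0.0102 0.1542] F [-0.  -0.3 -1.4] w 0.0103
R [[0.001, 0.004, 1.0], [-1.0, 0.003, 0.001], [-0.003, -1.0, 0.004]] q [-0.17  0.22  1.76  0.    1.16 -0.18]
row [27.01, -0.7, -12.52] [-0.004, 0.074, -0.003] | 0.07
```

```bash
python3 -m pendant '[[5,-4,-2,0,0.01,0,0.8],[11,-8,-5,0,0.03,0,0.8],[17,-11,-8,0,0.05,0,0.8],[23,-14,-10,0,0.074,0,0.8],[29,-14.7,-12.5,0,0.074,0,0.8],[34,-14.7,-12.5,0,0.074,0,0.8],[38,-14.7,-12.5,0,0.074,0,0.8],[38,-14.7,-12.5,0,0.074,0,0.8],[38,-14.7,-12.5,0,0.074,0,0.8]]'; python3 - <<'E'
from h import *
st();c=cap('wrist');cv2.imwrite('pics/w3.png',cv2.resize(c['image'][0:262,140:490],(800,599),interpolation=cv2.INTER_CUBIC))
E
```

```text
t: 15.98
tool_pos: [0.4719, -0.3697, 0.294]
orientation: [-1.577, 0.006, -1.644]
ft_force: [0.4, -0.1, -2.2]
width: 0.0104
t 15.97 tcp [ 0.4719 -0.3697  0.294 ] F [ 0.4 -0.1 -2.2] w 0.0104
R [[-0.074, -0.006, 0.997], [-0.997, 0.007, -0.073], [-0.006, -1.0, -0.006]] q [-0.85  0.09  1.63 -0.    1.42 -0.78]
```

View pics/w3.png

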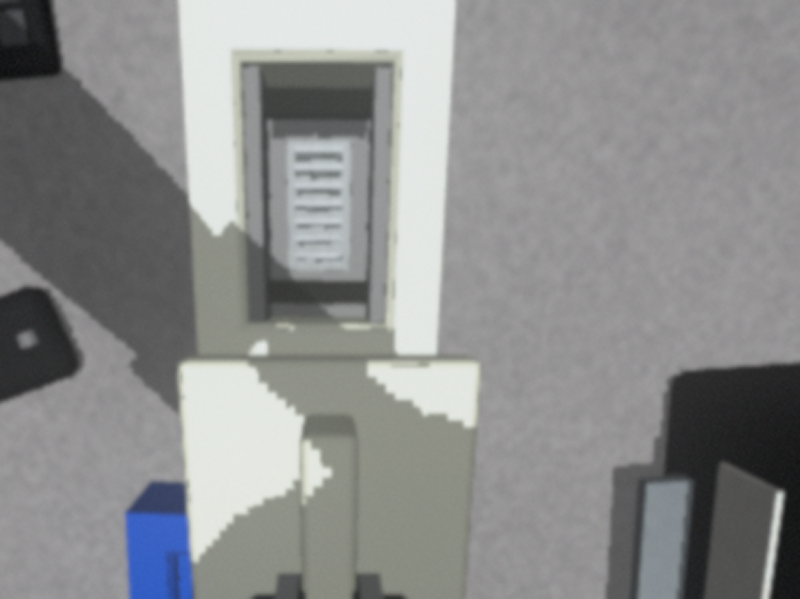

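The view shows the mouth's chamfer corners at about (233,50), (402,50), (393,326), (245,325) and the held lid's end edge at (180,360)–(478,358). The rib is at columns 302–357, row 418.

```bash
python3 - <<'E'
from h import *
c=cap('wrist');s=st()
g=lambda x,y:(140+x/2.286-.3,y/2.286-.3)
P=[onz(c,*g(*p),.06)for p in[(233,50),(402,50),(393,326),(245,325)]]
for p in P: print(p.round(4))
print('centre',np.mean(P,0).round(4),'sz',[round(np.linalg.norm(P[i]-P[(i+1)%4]),4) for i in range(4)],'yaw',np.round([-np.arctan2(P[0][0]-P[3][0],P[0][1]-P[3][1]),-np.arctan2(P[1][0]-P[2][0],P[1][1]-P[2][1]),np.arctan2(P[1][1]-P[0][1],P[1][0]-P[0][0])],3))
H=[onz(c,*g(*p),.06)for p in[(180,0),(455,0),(438,350),(197,350)]];print('housing sides',np.round(H,4).tolist())
A=Rt(s)
for z in (.272,.2743,.276):
    L=[onz(c,*g(*p),z)for p in[(180,361),(478,361)]]
    print('lid end width',np.linalg.norm(L[1]-L[0]).round(4),'in tool',[(A.T@(l-s['tool_pos'])).round(4).tolist() for l in L])
print('rib top end',[(A.T@(onz(c,*g(*p),.2963)-s['tool_pos'])).round(4).tolist() for p in [(302,434),(357,434)]])
E
```

```text
t 16.07 tcp [ 0.4725 -0.3688  0.2947] F [-0.4  0.3 -2.1] w 0.0102
R [[-0.072, -0.005, 0.997], [-0.997, 0.006, -0.072], [-0.005, -1.0, -0.006]] q [-0.85  0.09  1.63 -0.    1.42 -0.78]
[ 0.438 -0.189  0.06 ]
[ 0.5186 -0.195   0.06  ]
[ 0.5088 -0.3237  0.06  ]
[ 0.4295 -0.3174  0.06  ]
centre [ 0.4737 -0.2563  0.06  ] sz [np.float64(0.0808), np.float64(0.1291), np.float64(0.0795), np.float64(0.1287)] yaw [-0.066 -0.076 -0.074]
housing sides [[0.4156, -0.1669, 0.06], [0.5441, -0.1764, 0.06], [0.5326, -0.3382, 0.06], [0.402, -0.3288, 0.06]]
lid end width 0.0682 in tool [[-0.0583, 0.0232, -0.0343], [-0.0583, 0.0228, 0.0339]]
lid end width 0.0672 in tool [[-0.0586, 0.0209, -0.0338], [-0.0586, 0.0205, 0.0334]]
lid end width 0.0664 in tool [[-0.0589, 0.0192, -0.0335], [-0.0589, 0.0188, 0.033]]
rib top end [[-0.0473, -0.0013, -0.0056], [-0.0473, -0.0014, 0.0054]]
```

```bash
python3 - <<'E'
from h import *
C={'s':(cap('scene'),'pics/s0.png',(155,260,205,300)),'d':(cap('side'),'pics/d0.png',(270,355,160,228))}
for n,(c,f,(a,b,e,g)) in C.items():
    im=cv2.imread(f)[e:g,a:b]; im=cv2.resize(im,None,fx=4,fy=4,interpolation=cv2.INTER_CUBIC); gr=im.min(2)
    for th in (150,175,195):
        m=(gr>th).astype(np.uint8)
        ks,h=cv2.findContours(m,cv2.RETR_CCOMP,2)
        for k,hh in zip(ks,h[0]):
            if cv2.contourArea(k)>4000:
                hu=cv2.convexHull(k)
                q=cv2.approxPolyN(hu,4) if hasattr(cv2,'approxPolyN') else hu
                q=q.reshape(-1,2)
                W=np.array([onz(c,a+(x+.5)/4-.5,e+(y+.5)/4-.5,.06)[:2] for x,y in q])
                print(n,th,'hole' if hh[3]>=0 else 'outer',cv2.contourArea(k),'centre',W.mean(0).round(4),W.round(4).tolist(),[round(float(np.linalg.norm(W[i]-W[i-1])),4) for i in range(4)])
E
```

```text
s 150 outer 56102.0 centre [ 0.4712 -0.2594] [[0.5443, -0.1738], [0.5298, -0.3552], [0.3984, -0.3448], [0.4124, -0.1639]] [0.1323, 0.182, 0.1318, 0.1814]
s 150 hole 23304.0 centre [ 0.474  -0.2616] [[0.5173, -0.2], [0.5091, -0.3309], [0.4295, -0.3211], [0.44, -0.1943]] [0.0775, 0.1312, 0.0802, 0.1272]
s 175 outer 54786.5 centre [ 0.4715 -0.2598] [[0.5432, -0.1753], [0.5293, -0.3549], [0.3997, -0.3442], [0.4136, -0.1647]] [0.13, 0.1802, 0.13, 0.18]
s 175 hole 24674.5 centre [ 0.4733 -0.2602] [[0.5189, -0.1945], [0.5091, -0.3309], [0.4267, -0.3236], [0.4384, -0.1917]] [0.0806, 0.1368, 0.0827, 0.1325]
s 195 outer 53509.5 centre [ 0.4715 -0.2601] [[0.5425, -0.1762], [0.5282, -0.3542], [0.4007, -0.344], [0.4145, -0.1661]] [0.1284, 0.1785, 0.1279, 0.1785]
s 195 hole 27483.0 centre [ 0.4713 -0.26  ] [[0.5201, -0.1953], [0.5098, -0.3321], [0.4225, -0.3246], [0.433, -0.188]] [0.0874, 0.1372, 0.0876, 0.137]
d 150 outer 56626.5 centre [ 0.4705 -0.2326] [[0.4555, -0.4412], [0.2887, -0.1406], [0.4773, -0.0283], [0.6607, -0.3203]] [0.2382, 0.3438, 0.2195, 0.3448]
d 150 hole 9469.5 centre [ 0.4697 -0.2513] [[0.4273, -0.3098], [0.4381, -0.1867], [0.5118, -0.1932], [0.5017, -0.3153]] [0.0746, 0.1236, 0.0741, 0.1225]
d 175 outer 25357.0 centre [ 0.4727 -0.2585] [[0.3994, -0.3452], [0.4137, -0.1614], [0.5464, -0.1727], [0.5314, -0.3546]] [0.1323, 0.1844, 0.1332, 0.1825]
d 175 hole 10017.5 centre [ 0.4699 -0.252 ] [[0.4267, -0.3118], [0.4369, -0.186], [0.5131, -0.1925], [0.503, -0.3178]] [0.0766, 0.1262, 0.0764, 0.1257]
d 195 outer 24574.0 centre [ 0.4724 -0.2578] [[0.3995, -0.342], [0.4142, -0.1624], [0.5452, -0.1735], [0.5307, -0.3533]] [0.1317, 0.1802, 0.1314, 0.1804]
d 195 hole 10467.0 centre [ 0.4695 -0.252 ] [[0.4254, -0.3141], [0.4346, -0.1846], [0.5149, -0.1914], [0.503, -0.3178]] [0.0777, 0.1298, 0.0806, 0.1269]
```

```bash
python3 - <<'E'
from h import *
goal([.4725,-.2578,.15],0,-.074)
goal([.4725,-.2578,.100],0,-.074)
E
```

```text
row [-11.01, 14.59, -0.75] [0.005, 0.003, -0.004] | 0.01
row [-10.98, 19.59, -0.73] [0.005, 0.003, -0.004] | 0.01
```

```bash
python3 -m pendant '[[-4,2,-0.3,0,0,0,0.8],[-9,5,-0.7,0,0,0,0.8],[-11,9,-0.7,0,0,0,0.8],[-11,13,-0.7,0.005,0.003,-0.004,0.8],[-11,17,-0.7,0.005,0.003,-0.004,0.8],[-11,19,-0.7,0.005,0.003,-0.004,0.8],[-11,19.4,-0.7,0.005,0.003,-0.004,0.8],[-11,19.4,-0.7,0.005,0.003,-0.004,0.8]]'; python3 - <<'E'
from h import *
st();c=cap('wrist')['image'];s=cap('scene')['image'];d=cap('side')['image']
o=np.zeros((600,800,3),np.uint8);o[:300,:400]=cv2.resize(s[195:300,145:285],(400,300),interpolation=2);o[:300,400:]=cv2.resize(d[150:240,255:375],(400,300),interpolation=2);o[300:,:400]=cv2.resize(c[120:420,80:480],(400,300));cv2.imwrite('pics/m1.png',o)
E
```

```text
t: 17.18
tool_pos: [0.4733, -0.2591, 0.1029]
orientation: [-1.569, -0.001, -1.646]
ft_force: [0.0, 0.3, -0.9]
width: 0.0102
t 17.18 tcp [ 0.4733 -0.2591  0.1029] F [ 0.   0.3 -0.9] w 0.0102
R [[-0.075, 0.002, 0.997], [-0.997, -0.001, -0.075], [0.001, -1.0, 0.002]] q [-0.71  0.16  1.93  0.    1.05 -0.64]
```

View pics/m1.png

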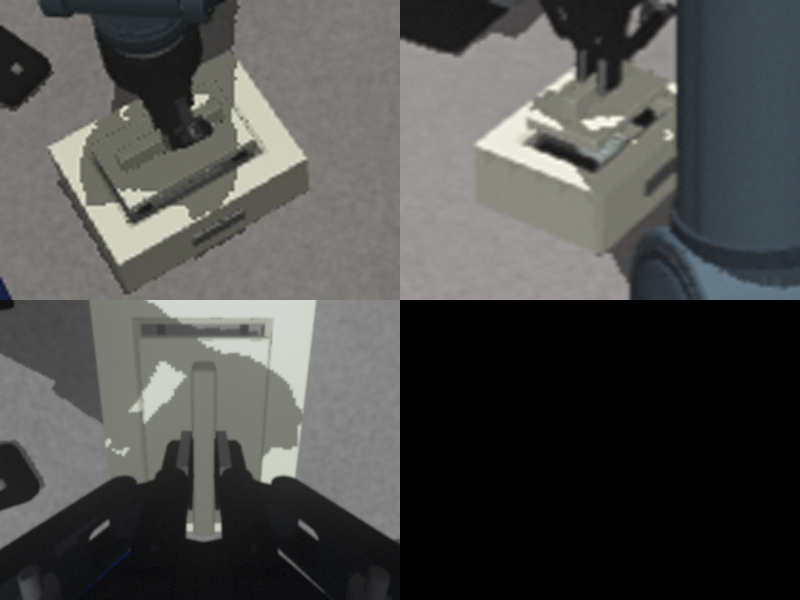

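Wrist panel: the mouth's far edge is at row 318, columns 133–273; the lid's end is at row 338, columns 139–270. The lid hovers roughly centred.

```bash
python3 - <<'E'
from h import *
c=cap('wrist');s=manip.read_state();A=Rt(s);tp=np.array(s['tool_pos'])
for n,u,v,z in [('ch',213,138,.06),('ch',353,138,.06),('lid',219,158,.083),('lid',350,158,.083),('house',170,120,.06),('house',396,120,.06)]:
    print(n,(A.T@(onz(c,u,v,z)-tp)).round(4))
g=cv2.cvtColor(c['image'],cv2.COLOR_BGR2GRAY)
print('col profile u=285',list(zip(range(128,172),g[128:172,262].tolist())))
print('row v=180',list(zip(range(205,228),g[180,205:228].tolist())),list(zip(range(340,362),g[180,340:362].tolist())))
E
```

```text
ch [-0.0669  0.0432 -0.041 ]
ch [-0.0669  0.0434  0.0406]
lid [-0.0587  0.0203 -0.0332]
lid [-0.0587  0.0204  0.0344]
house [-0.077   0.0432 -0.0648]
house [-0.077   0.0435  0.0644]
col profile u=285 [(128, 210), (129, 210), (130, 211), (131, 211), (132, 212), (133, 212), (134, 210), (135, 202), (136, 191), (137, 176), (138, 172), (139, 172), (140, 172), (141, 167), (142, 142), (143, 109), (144, 87), (145, 83), (146, 83), (147, 84), (148, 82), (149, 82), (150, 83), (151, 81), (152, 82), (153, 84), (154, 85), (155, 90), (156, 98), (157, 106), (158, 116), (159, 124), (160, 125), (161, 127), (162, 125), (163, 125), (164, 127), (165, 126), (166, 126), (167, 127), (168, 126), (169, 126), (170, 126), (171, 127)]
row v=180 [(205, 125), (206, 125), (207, 124), (208, 123), (209, 126), (210, 125), (211, 125), (212, 126), (213, 122), (214, 118), (215, 112), (216, 109), (217, 109), (218, 107), (219, 112), (220, 117), (221, 123), (222, 125), (223, 126), (224, 126), (225, 126), (226, 123), (227, 125)] [(340, 212), (341, 211), (342, 210), (343, 211), (344, 211), (345, 210), (346, 203), (347, 193), (348, 185), (349, 190), (350, 204), (351, 210), (352, 211), (353, 210), (354, 212), (355, 211), (356, 210), (357, 210), (358, 212), (359, 212), (360, 211), (361, 211)]
```

```bash
python3 -m pendant '[[-0.15,0.3,-0.05,0,0,0,0.8],[-0.15,0.7,-0.05,0,0,0,0.8],[-0.15,1.0,-0.05,0,0,0,0.8],[-0.15,1.3,-0.05,0,0,0,0.8],[-0.15,1.5,-0.05,0,0,0,0.8],[-0.15,1.7,-0.05,0,0,0,0.8],[-0.15,1.7,-0.05,0,0,0,0.8]]'
```

```text
t: 18.25
tool_pos: [0.4725, -0.2577, 0.0853]
orientation: [-1.57, -0.0, -1.647]
ft_force: [0.8, 1.3, -0.4]
width: 0.0106
```

```bash
python3 -m pendant '[[0,0.1,0,0,0,0,0.8],[0,0.2,0,0,0,0,0.8],[0,0.3,0,0,0,0,0.8],[0,0.3,0,0,0,0,0.8]]' 80; python3 -m pendant '[[0,0.1,0,0,0,0,0.8],[0,0.2,0,0,0,0,0.8],[0,0.3,0,0,0,0,0.8],[0,0.3,0,0,0,0,0.8]]'
```

```text
t: 18.75
tool_pos: [0.4726, -0.2579, 0.0833]
orientation: [-1.57, -0.001, -1.647]
ft_force: [-4.1, 2.6, 9.3]
width: 0.0094
t: 19.25
tool_pos: [0.4726, -0.2579, 0.0804]
orientation: [-1.57, -0.001, -1.647]
ft_force: [-3.9, 2.5, 8.6]
width: 0.0098
```

```bash
python3 -m pendant '[[0,0.1,0,0,0,0,0.8],[0,0.1,0,0,0,0,0.8]]'; python3 -m pendant '[[0,0.1,0,0,0,0,0.8],[0,0.1,0,0,0,0,0.8]]';python3 -m pendant '[[0,0.1,0,0,0,0,0.8],[0,0.1,0,0,0,0,0.8]]'
```

```text
t: 19.5
tool_pos: [0.4726, -0.2579, 0.0798]
orientation: [-1.571, -0.0, -1.647]
ft_force: [-5.2, 2.6, 13.3]
width: 0.0099
t: 19.75
tool_pos: [0.4726, -0.2579, 0.0797]
orientation: [-1.571, -0.0, -1.646]
ft_force: [-8.5, 4.8, 20.0]
width: 0.0098
t: 20.0
tool_pos: [0.4726, -0.2579, 0.0797]
orientation: [-1.572, 0.0, -1.646]
ft_force: [-11.7, 8.0, 27.3]
width: 0.0096
```

```bash
python3 -m pendant '[[0,0.1,0,0,0,0,0.8],[0,0.1,0,0,0,0,0.8],[0,-0.1,0,0,0,0,0.8],[0,-0.25,0,0,0,0,0.8],[0,-0.3,0,0,0,0,0.8],[0,-0.3,0,0,0,0,1.5],[0,-0.3,0,0,0,0,3],[0,-0.3,0,0,0,0,4],[0,-0.3,0,0,0,0,4]]' 20; python3 -m pendant '[[0,-1,0,0,0,0,4],[0,-3,0,0,0,0,4],[0,-6,0,0,0,0,4],[0,-10,0,0,0,0,4],[2,-14,0,0,0,0,4],[6,-18,0,0,0,0,4],[10,-20,0,0,0,0,4],[10,-20,0,0,0,0,4]]'; python3 - <<'E'
from h import *
st();c=cap('wrist')['image'];s=cap('scene')['image'];d=cap('side')['image']
cv2.imwrite('pics/ws.png',c);cv2.imwrite('pics/ss.png',s);cv2.imwrite('pics/ds.png',d)
o=np.zeros((600,800,3),np.uint8);o[:300,:400]=cv2.resize(s[195:300,145:285],(400,300),interpolation=2);o[:300,400:]=cv2.resize(d[150:240,255:375],(400,300),interpolation=2);o[300:,:400]=cv2.resize(c[0:300,80:480],(400,300));o[300:,400:]=cv2.resize(d[220:350,90:263],(400,300));cv2.imwrite('pics/m2.png',o)
E
```

```text
t: 21.12
tool_pos: [0.4723, -0.2576, 0.0789]
orientation: [-1.57, -0.0, -1.647]
ft_force: [0.6, 0.3, -0.5]
width: 0.0399
t: 22.12
tool_pos: [0.4649, -0.3601, 0.2823]
orientation: [-1.566, -0.004, -1.65]
ft_force: [-0.1, -0.7, -0.1]
width: 0.0402
t 22.12 tcp [ 0.4649 -0.3601  0.2823] F [-0.1 -0.7 -0.1] w 0.0402
R [[-0.079, 0.004, 0.997], [-0.997, -0.004, -0.079], [0.004, -1.0, 0.004]] q [-0.85  0.07  1.68  0.    1.38 -0.77]
```

View pics/m2.png

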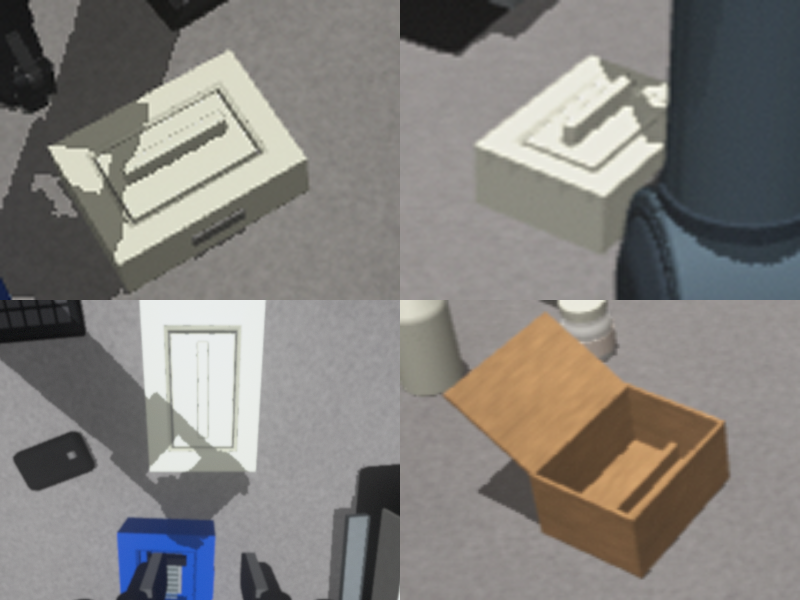

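All panels show the lid flush in the mouth with an even gap all round, and the flap still open. I'll confirm both ends by a gentle press on each rib end with closed fingers (contact expected at TCP z ≈ 0.093 if home).

```bash
python3 - <<'E'
from h import *
goal([.4695,-.2983,.10],0,-.074);goal([.4755,-.2185,.10],0,-.074)
E
```

```text
row [-5.8, 17.84, 0.08] [0.0, -0.002, -0.001] | 0.0
row [-13.8, 17.85, 0.08] [0.0, -0.002, -0.001] | 0.0
```

```bash
python3 -m pendant '[[-3,4,0.1,0,0,0,2],[-5.8,9,0.1,0,0,0,0],[-5.8,13,0.1,0,0,0,0],[-5.8,16.5,0.1,0,0,0,0],[-5.8,17.5,0.1,0,0,0,0],[-5.8,18,0.1,0,0,0,0],[-5.8,18.3,0.1,0,0,0,0],[-5.8,18.3,0.1,0,0,0,0]]'; for i in 1 2 3; do python3 -m pendant '[[0,0.1,0,0,0,0,0],[0,0.15,0,0,0,0,0],[0,0.15,0,0,0,0,0]]'; done
```

```text
t: 23.28
tool_pos: [0.4707, -0.3, 0.0972]
orientation: [-1.569, -0.001, -1.647]
ft_force: [0.2, -0.1, 0.0]
width: 0.0002
t: 23.65
tool_pos: [0.4702, -0.2996, 0.0948]
orientation: [-1.57, -0.0, -1.647]
ft_force: [-0.7, -0.5, 0.7]
width: -0.0004
t: 24.02
tool_pos: [0.4702, -0.2996, 0.0931]
orientation: [-1.57, -0.0, -1.647]
ft_force: [-0.1, 0.7, -0.6]
width: -0.0001
t: 24.4
tool_pos: [0.4703, -0.2997, 0.093]
orientation: [-1.571, -0.0, -1.647]
ft_force: [-4.3, 3.5, 9.7]
width: -0.0001
```

```bash
python3 -m pendant '[[0,0.1,0,0,0,0,0],[0,0.15,0,0,0,0,0],[0,0.15,0,0,0,0,0]]'; python3 -m pendant '[[0,-0.5,0,0,0,0,0],[0,-1.2,0,0,0,0,0],[-4,-1.2,0,0,0,0,0],[-8,-1.2,0,0,0,0,0],[-8,-0.8,0,0,0,0,0],[-8,-0.5,0,0,0,0,0],[-8,-0.3,0,0,0,0,0],[-8,-0.3,0,0,0,0,0]]'; for i in 1 2 3; do python3 -m pendant '[[0,0.1,0,0,0,0,0],[0,0.15,0,0,0,0,0],[0,0.15,0,0,0,0,0]]'; done
```

```text
t: 24.78
tool_pos: [0.4704, -0.2997, 0.093]
orientation: [-1.571, 0.0, -1.646]
ft_force: [-8.0, 7.3, 19.6]
width: -0.0
t: 25.78
tool_pos: [0.4763, -0.2206, 0.0931]
orientation: [-1.57, -0.0, -1.648]
ft_force: [0.9, 0.0, -0.0]
width: 0.0
t: 26.15
tool_pos: [0.4763, -0.2206, 0.093]
orientation: [-1.571, -0.001, -1.647]
ft_force: [-5.0, 1.2, 10.0]
width: 0.0
t: 26.52
tool_pos: [0.4765, -0.2207, 0.093]
orientation: [-1.571, -0.001, -1.647]
ft_force: [-9.6, 4.5, 19.4]
width: 0.0002
t: 26.9
tool_pos: [0.4765, -0.2207, 0.0929]
orientation: [-1.572, -0.001, -1.646]
ft_force: [-12.8, 8.5, 30.5]
width: 0.0002
```

Both ends resist stiffly at the same height, 0.093. I'm retreating, then a last numeric check of lid position before handing in.

```bash
python3 -m pendant '[[0,-0.6,0,0,0,0,0],[0,-3,0,0,0,0,0],[0,-7,0,0,0,0,0],[0,-12,0,0,0,0,0],[0,-18,0,0,0,0,0],[2,-19,2,0,0,0,0],[8,-19,2,0,0,0,0],[14,-19,2,0,0,0,0],[14,-19,2,0,0,0,0],[14,-19,2,0,0,0,0]]'; python3 - <<'E'
from h import *
s=st();c=cap('wrist');p0=proj(c,[.4725,-.2584,.06]);print(p0)
u,v=p0.astype(int);g=cv2.cvtColor(c['image'],cv2.COLOR_BGR2GRAY)
print('row',list(zip(range(u-52,u-25),g[v-25,u-52:u-25].tolist())));print(list(zip(range(u+25,u+52),g[v-25,u+25:u+52].tolist())))
q=u-17
print('col',list(zip(range(max(0,v-85),v-50),g[max(0,v-85):v-50,q].tolist())));print(list(zip(range(v+40,v+80),g[v+40:v+80,q].tolist())))
E
```

```text
t: 28.15
tool_pos: [0.4852, -0.3607, 0.278]
orientation: [-1.571, 0.001, -1.647]
ft_force: [-0.3, 0.6, 0.4]
width: 0.0001
t 28.15 tcp [ 0.4852 -0.3607  0.278 ] F [-0.3  0.6  0.4] w 0.0001
R [[-0.076, 0.0, 0.997], [-0.997, 0.001, -0.076], [-0.001, -1.0, -0.0]] q [-0.83  0.11  1.64  0.    1.39 -0.75]
[265.1373992   94.01235081]
row [(213, 236), (214, 236), (215, 236), (216, 236), (217, 236), (218, 236), (219, 236), (220, 236), (221, 236), (222, 237), (223, 236), (224, 237), (225, 236), (226, 231), (227, 221), (228, 210), (229, 203), (230, 188), (231, 161), (232, 142), (233, 172), (234, 217), (235, 233), (236, 237), (237, 237), (238, 237), (239, 237)]
[(290, 238), (291, 238), (292, 238), (293, 238), (294, 237), (295, 233), (296, 217), (297, 180), (298, 166), (299, 177), (300, 197), (301, 210), (302, 218), (303, 229), (304, 236), (305, 237), (306, 238), (307, 237), (308, 237), (309, 237), (310, 238), (311, 237), (312, 237), (313, 237), (314, 237), (315, 237), (316, 237)]
col [(9, 237), (10, 237), (11, 237), (12, 237), (13, 237), (14, 237), (15, 237), (16, 237), (17, 237), (18, 237), (19, 237), (20, 238), (21, 238), (22, 238), (23, 237), (24, 236), (25, 230), (26, 219), (27, 207), (28, 203), (29, 203), (30, 192), (31, 163), (32, 129), (33, 129), (34, 175), (35, 221), (36, 235), (37, 237), (38, 237), (39, 237), (40, 238), (41, 238), (42, 238), (43, 237)]
[(134, 150), (135, 152), (136, 151), (137, 151), (138, 152), (139, 151), (140, 151), (141, 151), (142, 152), (143, 151), (144, 151), (145, 150), (146, 149), (147, 143), (148, 135), (149, 144), (150, 176), (151, 207), (152, 221), (153, 226), (154, 230), (155, 234), (156, 235), (157, 234), (158, 234), (159, 235), (160, 235), (161, 235), (162, 235), (163, 235), (164, 235), (165, 235), (166, 235), (167, 235), (168, 235), (169, 235), (170, 235), (171, 234), (172, 231), (173, 216)]
```

The lid sits inside the mouth with gaps of similar size left and right and along the length. The offset is well under 2 mm and the arm is clear, so I'm handing in.

```bash
python3 -c "
from h import *
st(); print(manip.finish_job())"
```

```text
t 28.2 tcp [ 0.4854 -0.3601  0.2783] F [-0.1  0.1 -0.4] w 0.0001
R [[-0.075, 0.0, 0.997], [-0.997, 0.0, -0.075], [-0.001, -1.0, 0.0]] q [-0.83  0.11  1.64  0.    1.39 -0.75]
the job is handed in; nothing more can be done
None
```

The job is handed in at t = 28.2 s of the 70 s allowed. My last checks all point to the lid being fully home, but `finish_job()` gave no verdict.

**What I did:**
- I swung the flap to its stop, about 2.6 rad.
- I lifted the lid out by its top edge, leaned it on the bench and let it down flat, rib up, clear of the fingers.
- I took it again by the rib, set it in the white bath and pressed it down. It pushed back with about 9 N while the seals yielded. I last read 27 N with it seated, then pressed one more 1 mm step without a reading, far short of the 100 N limit.

**Last checks:**
- **Seating:** The gripped tool bottomed at 0.0797 m, the height I had calculated for fully home. Both rib ends then stopped stiffly at 0.093 m under 20–30 N, so the two ends are level and flush.
- **Centring:** The final wrist image shows a narrow gap on all four sides of the lid, with an offset I judge to be under 2 mm.
- **Flap and bystanders:** After placing the lid, the side view showed the flap still wide open. I planned the paths to stay clear of the mouse, jar and slide box and felt no contact, but I did not measure their final positions.

**What disagreed:** The cameras differed by about 2–3 mm on the bath's centre along its length, so I used a middle value. Rough two-view heights for the flat lid came out 4–9 mm low at the plate corners and 6–16 mm low on the rib. For those heights I went by the text and by contact instead.

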